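# Close the filter cell and hold its collar home

### The job

Close the filter cell on the bench: first, with the knurled collar on top not yet pushed home, swing the lever of the lock ring round to the locked mark, the raised rib on the cell's foot. Then press the collar down and turn it until its hidden keyways drop over the pins, push it fully home against its spring, and finish while still holding it pushed home with the gripper. Leave the things standing around where they are.

Things in the scene. Friction and masses are not known exactly. Their poses are not given: they have to be found in the camera images.
- cell: Metal filter cell fixed to the bench, stepped round one upright axis: foot 120 mm across, 15 mm high; body 68 mm across up to z 51 mm; shoulder 56 mm across up to 56 mm; spigot 32 mm across up to 94 mm, carrying the collar. Origin on the axis at bench level, z up. The lever points at -2.32 rad + the lock_ring value, counter-clockwise from the cell's x axis, along which an outlet pipe points.
- lock_ring (a joint): Dark captive lock ring round the cell's body, with one lever; turns about the cell's axis, value (rad) grows counter-clockwise seen from above. Travel -0.15 to 1.6, starts unlocked between 0 and 0.4, stays where it is left (about 1.5 N at the grip moves it). Locked: 1.10, the lever standing over the raised rib on the foot.
- lock_grip (a point): Grip point on the lever's upright round steel grip: 15 mm in diameter, standing from z = 40 to 85 mm, 92 mm from the cell's axis; this point is on the grip's axis at z = 68 mm.
- cell_axis (a point): Point on the cell's axis at z 70 mm, level with the underside of the raised collar. Pressed down, the collar stops after 2 mm on two hidden pins, unless its two opposite keyways stand over them; then it goes 10 mm down to its stop, fully home. The spring below pushes up with about 3 N raised, 6 N home, and lifts the collar again when let go.
- collar_center (a point): Centre, half-way up, of the loose knurled metal collar: a ring 54 mm across, 32 mm high, hole 34 mm, 1 mm of play round the spigot. This point is at z 86 mm raised, 84 on the pins, 76 fully home. Its yaw tells nothing of the keyways: from the start it must be turned counter-clockwise (from above) by an unknown 0.4 to 1.2 rad; it drops within about 0.1 rad of that. Turns easily.
- beaker: Bystander: clear glass beaker, 97x106 mm, 109 mm high, loose; origin at its underside.
- mortar_cube: Bystander: grey mortar cube, 50 mm, loose; origin at its underside.
- timer: Bystander: white square timer, 62x62x20 mm, loose; origin at its underside.
- tape_roll: Bystander: roll of tape lying flat, 100 mm across, 20 mm high, loose; origin at its underside.
- steel_ring: Bystander: plain steel ring, 50 mm across, 42 mm high, loose; origin at its underside.
- weight_large: Bystander: white calibration weight with a neck, 30 mm across, 42 mm high, loose; origin at its underside.
- spatula: Bystander: spatula with a wooden handle lying flat, 200 mm long, loose; origin at its underside.
- lock_mark (a point): The locked mark: a raised dark rib 20 mm long and 5 mm wide on the rim of the cell's foot, pointing outward; this point is its middle, 50 mm from the cell's axis, at z 21 mm.

How it is judged (in metres and radians):
On the way, in this order (a step that is already met when the one before it is completed fails the run):
1. the lever of the lock ring stands at the locked mark, the collar not yet pushed home (value of joint lock_ring between 0.98 and 1.22 rad and z of collar_center in the frame of cell above 0.0815 m), for 0.2 s.
2. the collar has dropped over the pins and is pushed fully home (z of collar_center in the frame of cell below 0.0778 m and horizontal distance between collar_center and cell_axis below 0.004 m), for 0.2 s.
At the end, for the whole second after the job is handed in: The lock ring's lever is within 0.12 rad of the locked mark; the collar sits over the pins, upright, centred within 4 mm and pushed within 1.8 mm of fully home; the fingers are still holding it there (more than 3 N between fingers and collar) (all of step 2 and value of joint lock_ring between 0.98 and 1.22 rad and angle between collar_center's own z axis and vertical below 0.08 rad and contact force between the fingers and collar above 3 N); the arm keeps its last pose, push and grip.
It fails at once if a bystander was moved more than 20 mm (distance of any of beaker, mortar_cube, timer, tape_roll, steel_ring, weight_large, spatula from where it was at the start of the episode above 0.02 m).
It also fails if it takes over 48 s, if anything falls off the work surface, if the arm or the gripper's body presses on something with over 40 N, if the wrist force passes 120 N, or if a joint passes its speed limit or range.

### The arm

A 6-joint arm with a two-finger parallel gripper is mounted at the origin on a cart in front of the work surface, level with it; the furniture and walls round the work are solid. World frame = base frame: x ahead of the robot, y to its left, z up, the work surface at z = 0. Lengths are in m, angles in degrees, forces in N, time in s.
With the tool pointing down it reaches from about 0.4 to 0.825 m from the base axis. Payload 7 kg.
Tool frame: the origin (TCP) lies midway between the tips of the shut fingers; the grasp point (between the pads) lies 19 mm behind it; z points along the fingers, y is the line along which they close (so a half turn about z gives the same grasp; the last joint's range is limited). The gripper opens to 88 mm and grips with 3 to 60 N. Pads are 19 mm wide; open, the fingers measure 130 mm over their backs; the gripper's body (78 mm by 193 mm) begins 47 mm behind the grasp point.
Start: joints at [89.674, 20.546, 0.682, 0, -70.136, -16.507], TCP at [0.195, 0.646, 0.227] pointing down, gripper open.
Joint ranges: [-176.03, 176.03], [-82.01, 121.73], [-58.28, 71.71], [-173.87, 95.51], [-174.79, -0.11], [-173.66, 173.66]. Speed limits (degrees/s): [136.94, 136.94, 172.46, 180, 180, 180].

### API

Orientations are given as [roll, pitch, yaw] about the fixed x, y, z axes, in that order (R = Rz(yaw) Ry(pitch) Rx(roll)).
In Python, from plant import telemetry, viewer, workorder gives the robot as it stands. The module is installed in compiled form; this text tells all that it offers.
- The arm moves only by the tool carry_out, never from a script. Its argument "rows" is a list of rows, each a list of 6 numbers: the shift along the tool's x, y, z in m, then the turn, a rotation vector about the tool's x, y, z in rad. In form: [[tx, ty, tz, ax, ay, az], ...]. A call has 1 to 8 rows; each row is the pose to reach, as a shift and turn from the pose commanded when the call began, along the tool's axes at that moment; what a row does not reach only later rows make up. A row lasts 1/8 s, in which the tool goes at most 62.5 mm and 10.7 degrees, less where a joint would pass 70% of its speed; a pose out of reach is approached as far as the arm can. A call with a gripper value outside its range is refused whole. "grip" is the gripper's target within -1 to 1 (fully open at 1, half-way at 0, shut at -1), set as the call begins (left out, the last holds). The fingers move at their own pace and stop on an object; the grip force is fixed at half the most. Time passes only in rows, so rows that repeat a pose let the fingers close. It gives the time, the measured TCP pose, the force, the opening and the grip force at its end, in the units of the state.
- telemetry.get_obs(): the state, without advancing time (a new reading comes with each control period).
- viewer.snapshot(name): name is "side" or "top"; returns the picture (480x640x3 uint8, red, green, blue); there is no depth.
- viewer.camera_info(name): a dict with "intrinsics" (3x3 intrinsics, pixels), "k1" (the pictures are not rectified: a ray, as slopes to the right and down, at radius r is drawn at 1 + k1 r^2 times it, then the intrinsics apply), "extrinsics" (4x4, takes a point from camera to world coordinates). Camera axes: x right, y down, z forward; pixel columns grow to the right and rows downward; lengths in m; the calibration is good to about 2 mm. A picture is of the moment at which its call begins. camera_info takes no time and is no camera call.
- workorder.close_job(): hands the job in; it is judged then, once.
The state is a dict: "clock": time; "joint_pos": joint angles; "qvel": joint speeds; "tau": joint torques, N m; "tool_pos": TCP position; "orientation": TCP orientation; "force": force on the tool from outside, world axes, zero at the start; "moment": the same for the moment, N m; "opening": finger opening in m; "gripper_force": force on a finger pad.
Only numpy, scipy, OpenCV 4.12 (cv2) and the standard library are available. Lean on these libraries where they do the work, as an engineer would, in place of code of your own. Each camera call takes 0.05 s, during which the arm holds its last target. There are 200 camera calls.

## Working session

There is one attempt and no reset: what is moved stays moved. The work goes in short steps, Python scripts to look and compute and a tool call to move; the robot and the scene stay as the last step left them, time stands still between calls to the robot, and variables do not carry over. Pictures are saved under pics/ and viewed, at most 10 in all, crops included, and the job is handed in when it is done.

Besides the shell and the picture viewer there is one more tool, called after ">>>" as name([rows], argument=value, ...), one row to a line, values as JSON. carry_out: Moves the arm, as the interface text tells. Its arguments: {"type":"object","properties":{"rows":{"type":"array"},"grip":{"type":"number"}},"required":["rows"]}

```bash
mkdir -p pics
python3 - <<'E'
from plant import telemetry, viewer
import cv2
for n in("side","top"):
    cv2.imwrite(f"pics/{n}0.png",viewer.snapshot(n)[:,:,::-1]); print(n,viewer.camera_info(n))
print(telemetry.get_obs())
E
```

```text
side {'intrinsics': array([[468.6741834 ,   0.        , 323.68300387],
       [  0.        , 468.6741834 , 238.67336457],
       [  0.        ,   0.        ,   1.        ]]), 'k1': -0.024247650677707854, 'extrinsics': array([[ 0.99862119, -0.00802074,  0.05187855,  0.41238541],
       [-0.04804333, -0.53791028,  0.84163197, -1.1025319 ],
       [ 0.02115549, -0.84296394, -0.53755395,  0.80375115],
       [ 0.        ,  0.        ,  0.        ,  1.        ]])}
top {'intrinsics': array([[586.17331119,   0.        , 318.77249767],
       [  0.        , 586.17331119, 236.04470453],
       [  0.        ,   0.        ,   1.        ]]), 'k1': 0.06728102910795188, 'extrinsics': array([[-0.02780329, -0.99382425,  0.10742592,  0.33859397],
       [-0.99957565,  0.02857535,  0.00565399,  0.03703459],
       [-0.0086888 , -0.10722313, -0.99419702,  1.40166271],
       [ 0.        ,  0.        ,  0.        ,  1.        ]])}
{'clock': 0.1, 'joint_pos': array([ 8.96760918e+01,  2.05877737e+01,  6.38190796e-01, -1.57721795e-02,
       -7.01363453e+01, -1.65070176e+01]), 'qvel': array([ 0.05607707, -0.05425091,  0.09778118,  0.17618078, -0.0241528 ,
       -0.01830877]), 'tau': array([-5.22406262e-04, -5.84162557e+01,  2.93752384e+01,  7.01563284e+00,
        1.01573789e-02, -4.78443337e-05]), 'tool_pos': array([0.19535525, 0.64564958, 0.22571124]), 'orientation': array([ 1.79913400e+02, -1.02004990e-02, -1.68362883e+01]), 'force': array([ 0.40020124,  0.05364625, -0.68978675]), 'moment': array([ 0.04182784, -0.01715676, -0.01957412]), 'gripper_force': 0.0, 'opening': 0.0877709125073478}
```

View pics/side0.png

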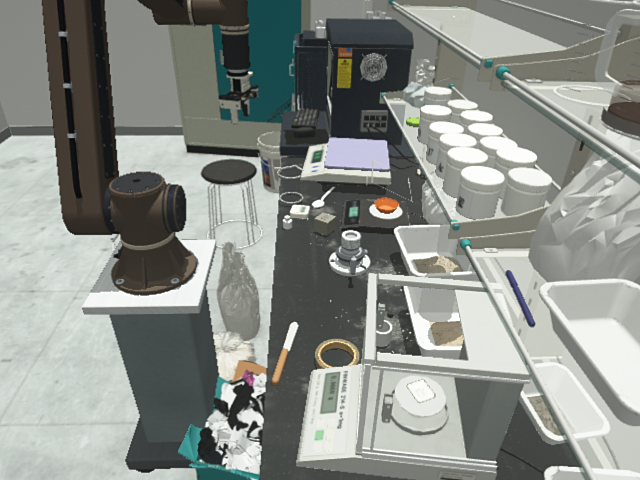

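View pics/top0.png

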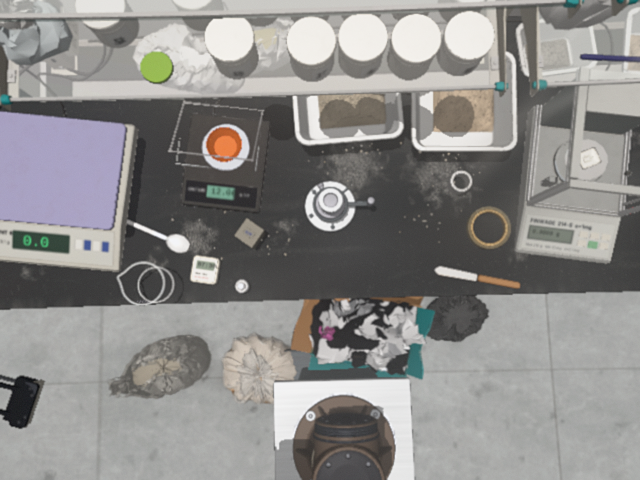

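The top view shows the cell at about (331,203) with the lever grip at (371,202). The side view shows the cell at (350,255). I'll zoom in on both.

```bash
cat > h.py <<'E'
import numpy as np, cv2
from plant import telemetry, viewer
def cam(n):
    c=viewer.camera_info(n); return np.array(c["intrinsics"]),c["k1"],np.array(c["extrinsics"])
def ray(n,uv):
    K,k,E=cam(n)
    p=cv2.undistortPoints(np.array([[uv]],float),K,np.array([k,0,0,0.]))[0,0]
    return E[:3,3],E[:3,:3]@np.array([p[0],p[1],1])
def onz(n,uv,z):
    o,d=ray(n,uv); return o+d*(z-o[2])/d[2]
def proj(n,P):
    K,k,E=cam(n); T=np.linalg.inv(E)
    return cv2.projectPoints(np.array([P],float),cv2.Rodrigues(T[:3,:3])[0],T[:3,3],K,np.array([k,0,0,0.]))[0][0,0]
E
python3 - <<'E'
import cv2,numpy as np
from h import *
a=cv2.imread("pics/top0.png")[150:260,270:400]; b=cv2.imread("pics/side0.png")[215:285,315:395]
a=cv2.resize(a,(650,550),interpolation=cv2.INTER_CUBIC)
cv2.imwrite("pics/c1.png",a)
cv2.imwrite("pics/c2.png",cv2.resize(b,(640,560),interpolation=cv2.INTER_CUBIC))
print(onz("top",(331,201),.102),onz("top",(371,202),.085),onz("top",(330,205),.015))
E
```

```text
[0.55728926 0.01480369 0.102     ] [ 0.55515649 -0.07615276  0.085     ] [0.56232128 0.01599554 0.015     ]
```

View pics/c1.png

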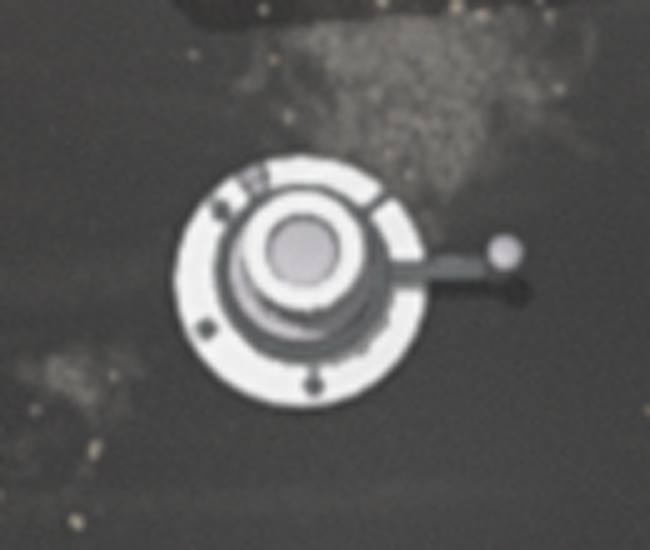

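View pics/c2.png

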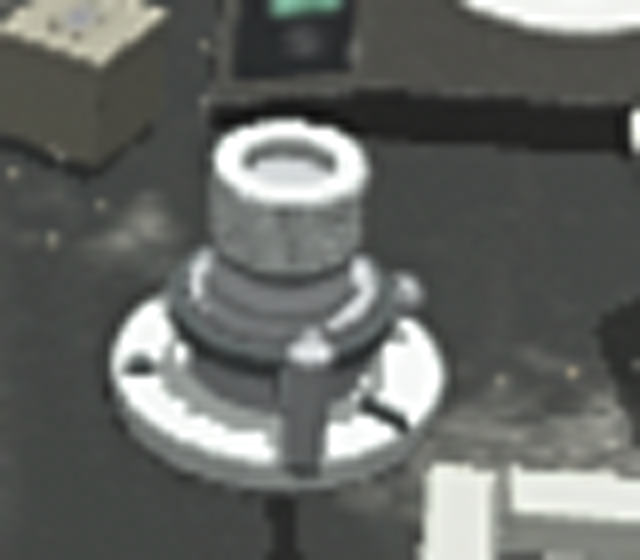

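Run:
```python
from h import *
im=cv2.imread("pics/top0.png",0)
# foot: white blob -> convex hull -> ellipse
m=np.zeros_like(im); m[178:235,300:357]=(im[178:235,300:357]>130)
c=cv2.findContours(m,cv2.RETR_EXTERNAL,cv2.CHAIN_APPROX_NONE)[0]
h=cv2.convexHull(np.vstack([x for x in c if len(x)>15])); e=cv2.fitEllipse(h); print(e)
foot=onz("top",e[0],.015)
# spigot+collar top
col=onz("top",(330.6,199.9),.102)
g=im[190:212,363:382].astype(float); g=np.where(g>110,g,0); y,x=np.mgrid[190:212,363:382]
gp=((g*x).sum()/g.sum(),(g*y).sum()/g.sum()); grip=onz("top",gp,.085)
rib=onz("top",(346,190),.021)
gs=onz("side",(353.7,258.3),.085); rs=onz("side",(315+385/8,215+415/8),.021); cs=onz("side",(315+290/8,215+165/8),.102)
print("foot",foot,"col",col,"side",cs);print("grip",gp,grip,gs);print("rib",rib,rs)
for C in(foot,col,cs):
  for P in(grip,gs,rib,rs):
    d=P[:2]-C[:2];print(np.hypot(*d).round(4),np.degrees(np.arctan2(d[1],d[0])).round(1),end=' | ')
  print()
```

```text
((329.7537536621094, 205.75588989257812), (50.00578308105469, 50.34416198730469), 74.23161315917969)
foot [0.56051113 0.01663851 0.015     ] col [0.5598122  0.01562612 0.102     ] side [0.55869584 0.01099339 0.102     ]
grip (np.float64(370.44768298673654), np.float64(200.03471426232193)) [ 0.55970599 -0.07506677  0.085     ] [ 0.55765626 -0.07625995  0.085     ]
rib [ 0.59641615 -0.02315632  0.021     ] [ 0.5931666  -0.02790381  0.021     ]
0.0917 -90.5 | 0.0929 -91.8 | 0.0536 -47.9 | 0.0552 -53.8 | 
0.0907 -90.1 | 0.0919 -91.3 | 0.0533 -46.7 | 0.0548 -52.5 | 
0.0861 -89.3 | 0.0873 -90.7 | 0.0509 -42.2 | 0.052 -48.5 |
```

>>> carry_out([
  [0.06,0.03,0,0,0,0.15],
  [0.11,0.07,0,0,0,0.3],
  [0.15,0.11,0,0,0,0.45],
  [0.19,0.155,0,0,0,0.6],
  [0.23,0.2,0,0,0,0.75],
  [0.27,0.245,0,0,0,0.9],
  [0.31,0.29,0,0,0,1.0],
  [0.34,0.335,0,0,0,1.1],
], grip=1)

```text
clock: 1.1
tool_pos: [0.4243, 0.2249, 0.2264]
orientation: [180.0, -0.0, -80.1]
force: [1.9, 0.5, -0.2]
opening: 0.0877
gripper_force: 0.0
```

>>> carry_out([
  [0.055,-0.013,0,0,0,0.03],
  [0.11,-0.027,0.01,0,0,0.06],
  [0.165,-0.04,0.025,0,0,0.1],
  [0.22,-0.053,0.04,0,0,0.14],
  [0.275,-0.068,0.055,0,0,0.186],
  [0.322,-0.08,0.07,0,0,0.186],
  [0.322,-0.08,0.077,0,0,0.186],
])

```text
clock: 1.98
tool_pos: [0.5593, -0.0788, 0.1477]
orientation: [179.8, -0.0, -90.8]
force: [-1.0, 0.1, 0.2]
opening: 0.0876
gripper_force: 0.0
```

Run:
```python
from h import *
o=telemetry.get_obs(); print(o["clock"],o["tool_pos"],o["orientation"],o["joint_pos"])
t=viewer.snapshot("top")[150:260,270:400,::-1]; s=viewer.snapshot("side")[195:285,310:410,::-1]
cv2.imwrite("pics/d.png",np.hstack([cv2.resize(t,(390,330),interpolation=2),cv2.resize(s,(400,360),interpolation=2)[:330]]))
```

```text
1.975 [ 0.55927322 -0.07879751  0.14767916] [ 1.79846770e+02 -3.45113112e-02 -9.07586446e+01] [ 1.18323915e+01  1.40638179e+01 -1.95506221e+01  3.33876612e-04
 -5.65426281e+01 -1.25912668e+01]
```

View pics/d.png

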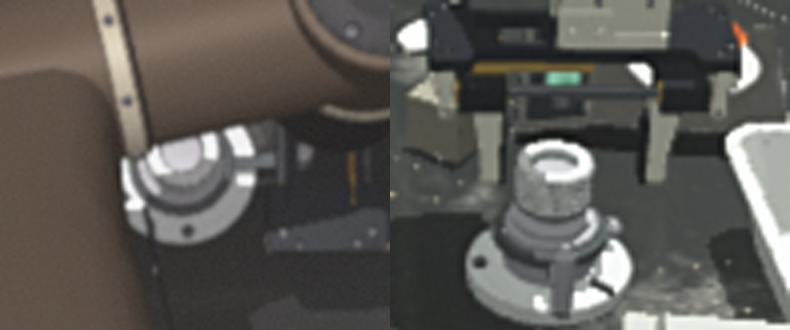

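Top and side views show the open fingers straddling the lever grip. I'll descend and close on it.

>>> carry_out([
  [-0.002,0,0.05,0,0,0],
  [-0.002,0,0.095,0,0,0],
  [-0.002,0,0.095,0,0,0],
])

```text
clock: 2.45
tool_pos: [0.5568, -0.0732, 0.0524]
orientation: [179.7, -0.1, -90.4]
force: [0.9, -0.0, 0.5]
opening: 0.0876
gripper_force: 0.0
```

>>> carry_out([
  [0,0,0,0,0,0],
  [0,0,0,0,0,0],
  [0,0,0,0,0,0],
  [0,0,0,0,0,0],
  [0,0,0,0,0,0],
  [0,0,0,0,0,0],
], grip=-1)

```text
clock: 3.2
tool_pos: [0.5593, -0.074, 0.0546]
orientation: [180.0, -0.0, -90.5]
force: [-0.1, -0.1, 0.3]
opening: 0.033
gripper_force: 0.0
```

>>> carry_out([
  [0,0,0,0,0,0],
  [0,0,0,0,0,0],
  [0,0,0,0,0,0],
  [0,0,0,0,0,0],
])

```text
clock: 3.7
tool_pos: [0.5592, -0.074, 0.0545]
orientation: [180.0, -0.0, -90.5]
force: [0.3, -0.5, -0.3]
opening: 0.0138
gripper_force: 30.0
```

>>> carry_out([
  [-0.0004,-0.008,0,0,0,-0.09],
  [-0.0014,-0.016,0,0,0,-0.18],
  [-0.0035,-0.0247,0,0,0,-0.28],
  [-0.006,-0.0324,0,0,0,-0.37],
  [-0.0093,-0.0397,0,0,0,-0.46],
  [-0.0137,-0.0475,0,0,0,-0.56],
  [-0.0183,-0.0542,0,0,0,-0.65],
  [-0.0234,-0.0603,0,0,0,-0.74],
])

```text
clock: 4.7
tool_pos: [0.6191, -0.0509, 0.0544]
orientation: [179.9, 0.1, -48.0]
force: [-3.8, 1.8, 3.1]
opening: 0.0147
gripper_force: 30.0
```

>>> carry_out([
  [0,0,0,0,0,0],
  [0,0,0,0,0,0],
  [0,0,0,0,0,0],
  [0,0,0,0,0,0],
  [0,0,0,0,0,0],
], grip=0)

```text
clock: 5.32
tool_pos: [0.6198, -0.0512, 0.0546]
orientation: [-180.0, -0.0, -48.1]
force: [0.7, -0.2, -0.5]
opening: 0.0438
gripper_force: 0.0
```

>>> carry_out([
  [0,0,-0.05,0,0,0],
  [0,0,-0.1,0,0,0],
  [0,0,-0.12,0,0,0],
  [0,0,-0.12,0,0,0],
], grip=1)

```text
clock: 5.82
tool_pos: [0.6209, -0.051, 0.1767]
orientation: [-179.8, -0.1, -48.1]
force: [0.5, 0.7, 0.0]
opening: 0.0787
gripper_force: 0.0
```

Run:
```python
from h import *
t=viewer.snapshot("top")[150:240,290:390,::-1]; s=viewer.snapshot("side")[215:285,315:395,::-1]
cv2.imwrite("pics/e.png",np.hstack([cv2.resize(t,(400,360),interpolation=2),cv2.resize(s,(400,350),interpolation=2)[:350,:],][0:0] or [cv2.resize(t,(389,350),interpolation=2),cv2.resize(s,(400,350),interpolation=2)]))
```

```text
(no output)
```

View pics/e.png

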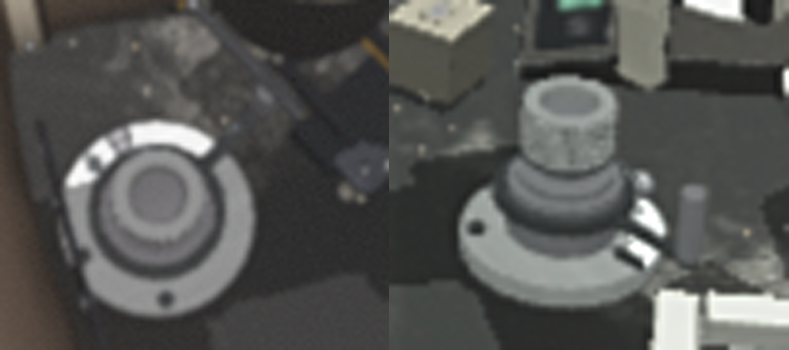

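The side view shows the grip top at about (375.5,252.5) and the rib at about (363.2,266.4). Next I'll check both angles.

Run:
```python
from h import *
C=np.array([.559,.0155])
for nm,P in(("grip",onz("side",(375.4,252.6),.085)),("rib",onz("side",(363.2,266.4),.021)),("rib1",onz("side",(363.2,265.6),.021))):
    d=P[:2]-C; print(nm,P,np.hypot(*d),np.degrees(np.arctan2(*d[::-1])))
for a in(-44,-48,-52,-56):
    r=np.radians(a);u=np.array([np.cos(r),np.sin(r)])
    print(a,[(proj(n,[*(C+.05*u),.021]).round(1),proj(n,[*(C+.04*u),.021]).round(1),proj(n,[*(C+.06*u),.021]).round(1),proj(n,[*(C+.092*u),.085]).round(1)) for n in("side","top")])
print(proj("side",[.559,.0155,.102]),proj("side",[.559,.0155,.015]),proj("top",[.559,.0155,.102]),proj("top",[.559,.0155,.015]))
```

```text
grip [ 0.62004136 -0.05015618  0.085     ] 0.08964809833818897 -47.086010597715976
rib [ 0.59365572 -0.02561067  0.021     ] 0.05376901087803638 -49.869577009400906
rib1 [ 0.59412018 -0.0217264   0.021     ] 0.05117843041483047 -46.667580038242065
-44 [(array([363.4, 265.1]), array([360.6, 263.7]), array([366.2, 266.5]), array([377.2, 252.2])), (array([344.4, 190.6]), array([341.6, 193.7]), array([347.2, 187.6]), array([357.7, 172. ]))]
-48 [(array([362.6, 265.6]), array([360. , 264.1]), array([365.3, 267.1]), array([375.7, 253.2])), (array([345.4, 191.7]), array([342.4, 194.5]), array([348.4, 188.8]), array([359.7, 174. ]))]
-52 [(array([361.8, 266.1]), array([359.3, 264.5]), array([364.3, 267.7]), array([374.2, 254. ])), (array([346.4, 192.7]), array([343.2, 195.4]), array([349.6, 190.1]), array([361.6, 176. ]))]
-56 [(array([360.9, 266.5]), array([358.6, 264.8]), array([363.2, 268.2]), array([372.4, 254.8])), (array([347.3, 193.9]), array([343.9, 196.3]), array([350.7, 191.5]), array([363.4, 178.2]))]
[351.20162922 234.77602944] [349.63457733 259.94754113] [330.66698227 200.25587043] [330.24843287 206.36673808]
```

>>> carry_out([
  [-0.05,0,0,0,0,0],
  [-0.09,0.0005,0,0,0,0],
  [-0.09,0.0005,0,0,0,0],
  [-0.09,0.0005,0,0,0,0],
])

```text
clock: 6.42
tool_pos: [0.5593, 0.0155, 0.1738]
orientation: [179.9, 0.0, -48.1]
force: [0.1, 0.5, 0.1]
opening: 0.0875
gripper_force: 0.0
```

>>> carry_out([
  [0,0,0.04,0,0,0],
  [0,0,0.08,0,0,0],
  [0,0,0.102,0,0,0],
  [0,0,0.102,0,0,0],
  [0,0,0.102,0,0,0],
])

```text
clock: 7.05
tool_pos: [0.5603, 0.0153, 0.073]
orientation: [-180.0, -0.0, -48.1]
force: [0.6, -0.1, 0.8]
opening: 0.0878
gripper_force: 0.0
```

>>> carry_out([
  [0,0,0,0,0,0],
  [0,0,0,0,0,0],
  [0,0,0,0,0,0],
  [0,0,0,0,0,0],
  [0,0,0,0,0,0],
  [0,0,0,0,0,0],
], grip=-1)

```text
clock: 7.8
tool_pos: [0.5595, 0.0156, 0.0727]
orientation: [-180.0, -0.0, -48.1]
force: [-0.0, -0.3, 1.9]
opening: 0.0537
gripper_force: 30.0
```

>>> carry_out([
  [0,0,0.002,0,0,0],
  [0,0,0.003,0,0,0],
  [0,0,0.003,0,0,0],
])

```text
clock: 8.18
tool_pos: [0.5596, 0.0156, 0.0703]
orientation: [-180.0, -0.0, -48.1]
force: [-2.8, 0.4, 10.1]
opening: 0.0539
gripper_force: 30.0
```

>>> carry_out([
  [0,0,0.001,0,0,-0.08],
  [0,0,0.001,0,0,-0.16],
  [0,0,0.001,0,0,-0.24],
  [0,0,0.001,0,0,-0.32],
  [0,0,0.001,0,0,-0.36],
  [0,0,0.001,0,0,-0.36],
])

```text
clock: 8.93
tool_pos: [0.5595, 0.0155, 0.07]
orientation: [-180.0, -0.0, -27.4]
force: [-6.9, 0.7, 17.6]
opening: 0.0536
gripper_force: 30.0
```

>>> carry_out([
  [0,0,0,0,0,-0.05],
  [0,0,0,0,0,-0.1],
  [0,0,0,0,0,-0.1],
])

```text
clock: 9.3
tool_pos: [0.5595, 0.0154, 0.07]
orientation: [180.0, -0.0, -21.7]
force: [-6.8, 0.8, 15.6]
opening: 0.0535
gripper_force: 30.0
```

>>> carry_out([
  [0,0,0,0,0,-0.05],
  [0,0,0,0,0,-0.1],
  [0,0,0,0,0,-0.1],
])

```text
clock: 9.68
tool_pos: [0.5594, 0.0154, 0.07]
orientation: [180.0, -0.0, -16.0]
force: [-5.7, 0.2, 16.0]
opening: 0.0536
gripper_force: 30.0
```

>>> carry_out([
  [0,0,0,0,0,-0.05],
  [0,0,0,0,0,-0.1],
  [0,0,0,0,0,-0.1],
])

```text
clock: 10.05
tool_pos: [0.5593, 0.0153, 0.0699]
orientation: [180.0, -0.0, -10.2]
force: [-6.6, -0.5, 16.5]
opening: 0.0539
gripper_force: 30.0
```

>>> carry_out([
  [0,0,0,0,0,-0.05],
  [0,0,0,0,0,-0.1],
  [0,0,0,0,0,-0.1],
])

```text
clock: 10.42
tool_pos: [0.5591, 0.0153, 0.0697]
orientation: [180.0, 0.0, -4.5]
force: [-5.4, -1.1, 14.9]
opening: 0.0538
gripper_force: 30.0
```

>>> carry_out([
  [0,0,0,0,0,-0.05],
  [0,0,0,0,0,-0.1],
  [0,0,0,0,0,-0.1],
])

```text
clock: 10.8
tool_pos: [0.5593, 0.015, 0.069]
orientation: [180.0, 0.0, 1.2]
force: [-1.2, -3.0, 6.3]
opening: 0.0539
gripper_force: 30.0
```

>>> carry_out([
  [0,0,0.002,0,0,-0.03],
  [0,0,0.004,0,0,-0.03],
  [0,0,0.005,0,0,-0.03],
  [0,0,0.005,0,0,-0.03],
])

```text
clock: 11.3
tool_pos: [0.5595, 0.0147, 0.0641]
orientation: [179.9, -0.0, 2.9]
force: [-0.8, -3.9, 7.8]
opening: 0.0538
gripper_force: 30.0
```

>>> carry_out([
  [0,0,0.001,0,0,0],
  [0,0,0.002,0,0,0],
  [0,0,0.003,0,0,0],
  [0,0,0.003,0,0,0],
])

```text
clock: 11.8
tool_pos: [0.5596, 0.0147, 0.0626]
orientation: [179.9, -0.0, 2.9]
force: [-7.3, -4.4, 21.7]
opening: 0.0537
gripper_force: 30.0
```

Force rose sharply at 10 mm of travel, which suggests the collar is at its stop. I'll check with a picture before handing in.

Run:
```python
from h import *
s=viewer.snapshot("side")[195:285,310:410,::-1]
cv2.imwrite("pics/f.png",cv2.resize(s,(660,594),interpolation=2))
o=telemetry.get_obs(); print(o["clock"],o["tool_pos"],o["force"],o["moment"],o["gripper_force"])
C=[.5594,.0152]
for z in(.060,.070,.092,.094,.102): print(z,(proj("side",[C[0],C[1]-.027*0.84,z])-[310,195])*6.6,(proj("side",[*C,z])-[310,195])*6.6)
```

```text
11.85 [0.55960833 0.01471865 0.06260091] [-7.24816994 -3.61256973 21.96508775] [-1.30845505  2.68838463  0.12017262] 30.00428321538493
0.06 [272.91349624 373.73567741] [267.83089428 344.53727888]
0.07 [274.15053914 354.38657834] [269.02949102 325.34577096]
0.092 [276.9064952  311.25935576] [271.69929104 282.57832889]
0.094 [277.1594159  307.30007049] [271.94427022 278.65266242]
0.102 [278.17511119 291.39775035] [272.92801461 262.88636815]
```

View pics/f.png

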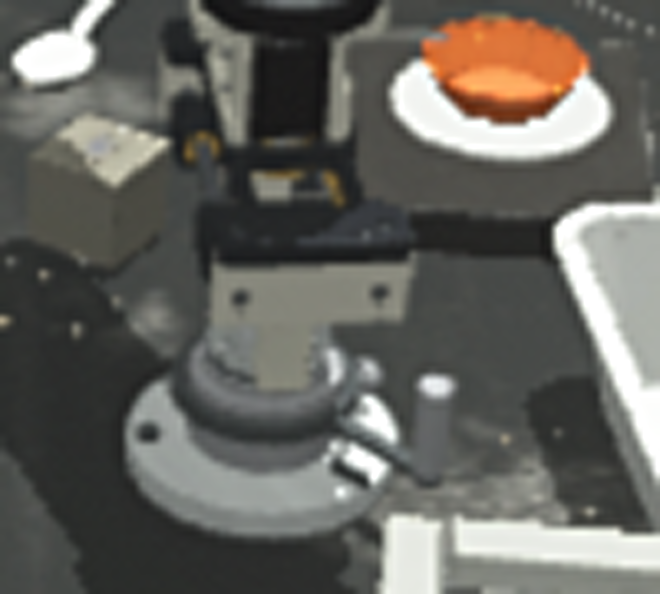

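The side view shows the collar's lower edge at about row 375 of the crop, as expected for fully home, and the lever still over the rib at about (365,455).

```bash
python3 -c "
from plant import workorder
print(workorder.close_job())"
```

```text
the job is handed in; nothing more can be done
None
```

I handed the job in at about 12 s of the allowed 48 s: the lever is over the locked mark, and the gripper is holding the collar pushed fully home. The hand-in gave no verdict, but the pictures, the 10 mm of travel and the push of about 22 N all agree.

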